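# Hang the label bin on the louvered rack

## Task

Pick up the yellow bin with its roll of labels and hang it on the top row of the louvered rack, in the middle of the empty place between the red and the blue bin: lift its back lip over the louver, let it down lightly along the panel until the lip has caught and the bin hangs by itself, then let go. Keep the labels in it, be gentle with the rack (never press on it with more than about 2.5 kg, and do not drop the bin onto it), and leave the stamp, ink pad and tape roll where they are.

Things in the scene. Friction and masses are not known exactly. Their poses are not given: they have to be found in the camera images.
- rack: desk-top rack, fixed: two grey posts on feet carry a white louvered steel panel 370 mm wide. Origin: on the desk, mid-way between the posts, level with their front faces. z up, y along the panel, x from front to back: the panel faces -x. Three rows of louvers, 45 mm apart; per row three of 104 mm, at y = -120, 0, +120. The top one at y = 0 is the empty place.
- panel_ref (a point): point of the rack 187 mm above its origin, axes as the rack. The panel is bolted on by slotted brackets, set differently each time, and this does NOT show it: its front face lies 12 to 36 mm before this point (towards -x), the top edge of the top louvers 8 mm below to 8 mm above it; see or feel both. Plain sheet goes on 40 mm above that edge. Both it and the bin are stiff.
- red_ref (a point): point of the rack at y = -120 mm, 187 mm up: behind the red bin, which is of the yellow one's shape, hangs on the top row and is fixed to the panel. Each louver is an upright tongue 3 mm thick and 18 mm high, its outer face 9 mm in front of the panel, with a 6 mm gap behind it, open at the top, for a bin's lip.
- blue_ref (a point): point of the rack at y = +120 mm, 187 mm up: behind the blue bin, like the red one. Hung there, the yellow bin's flange rests on the top edge of the louver (underside 72 mm below that edge), its back leans on the second row and, let go, its front droops by about 4 degrees.
- bin_mid (a point): centre of the loose yellow bin, half-way up (37.5 mm above its underside). 120 mm long (x), 62 wide (y), 75 high (z), open on top, walls 3 mm; 0.2 to 0.4 kg with its labels. Front at -x: 40 mm high with a card. Sides full height from x = -20 to +60 mm. Back wall's outer face at x = +60 mm, with the hanging lip behind it.
- bin_lip (a point): middle of the lower rear edge of the bin's lip, at x = +70, z = +22.5 mm from bin_mid, axes as the bin. From the rim of the back wall a 3 mm flange runs back and turns down into this lip: 3 mm thick, 62 mm wide, 12 mm deep below the flange, with a slot of 7 mm between back wall and lip. With the lip against the panel the slot goes over the louver with 1 mm to spare in front, 3 mm behind.
- labels_mid (a point): centre of a loose white roll of labels, 50 mm across and 40 mm high, 0.06 to 0.13 kg, that stands in the bin near the back wall
- stamp_mid (a point): centre of a black hand stamp, 48 mm across and 66 mm high, that stands on the desk under the empty place of the rack; to be left alone
- inkpad_mid (a point): centre of a round black and red ink pad, 84 mm across and 20 mm high, on the desk; to be left alone
- tape_mid (a point): centre of an amber roll of book tape, 90 mm across and 48 mm high, lying flat on the desk; to be left alone
Mind the look-alikes: they are no part of the job. Of the things that look like the part that bears bin_mid, the largest one is meant. There is more than one size of the part that bears labels_mid; the job needs the larger.

How it is judged:
By the outcome, as a careful person would: the job done as asked, in the order asked, and still so for the second after the job is handed in, with the robot touching nothing.
It also fails if it takes over 54 s, if anything falls off the work surface, if the arm or the gripper's body presses on something with over 40 N, if the wrist force passes 120 N, or if a joint passes its speed limit or range.

## Robot

A 7-joint arm with a two-finger parallel gripper is mounted at the origin on the work surface. World frame = base frame: x ahead of the robot, y to its left, z up, the work surface at z = 0. Lengths are in mm, angles in degrees, forces in N, time in s.
With the tool pointing down it reaches from about 375 to 925 mm from the base axis. Payload 3.1 kg.
Tool frame: the origin (TCP) lies at the very end of the fingers, on their centre line; the grasp point (between the pads) lies ctrl.pinch_z behind it (ctrl.pinch_z is the distance from the TCP to the grasp point, in mm); z points along the fingers, y is the line along which they close (so a half turn about z gives the same grasp; the last joint's range is limited). The gripper opens to 85 mm and grips with 20 to 120 N. Pads are 22 mm wide; open, the fingers measure 114 mm over their backs; the gripper's body (76 mm by 85 mm) begins 54 mm behind the grasp point. The pads swing forward as they close: fully open they stand 13 mm farther back than shut.
Start: joints at [-5.604, 21.939, 2.515, 91.553, -1.026, 66.532, -2.859], TCP at [650.002, 0.022, 231.269] pointing down, gripper open.
Joint ranges: [-149.38, 149.38], [-23.57, 123.04], [-84.95, 90], [0, 143.3], [-89.99, 269.99], [3.08, 112.72], [-163.45, 163.45]. Speed limits (degrees/s): [159.86, 159.86, 180, 180, 180, 180, 180].

## Interface

Orientations are given as [roll, pitch, yaw] about the fixed x, y, z axes, in that order (R = Rz(yaw) Ry(pitch) Rx(roll)).
In Python, from bench import ctrl gives the robot as it stands. The module is installed in compiled form; this text tells all that it offers.
- The arm moves only by the tool move_arm, never from a script. Its argument "steps" is a list that holds one entry, the list of rows, each a list of 5 numbers: the shift along the tool's x, y, z in mm, then the turn about the tool's z in rad, then the finger opening in mm, from 0 to 85.4. A call has 1 to 12 rows; each row is the pose to reach, as a shift and turn from the pose commanded when the call began, along the tool's axes at that moment; what a row does not reach only later rows make up. A row lasts 1/8 s, in which the tool goes at most 62.5 mm and 10.7 degrees, less where a joint would pass 70% of its speed; a pose out of reach is approached as far as the arm can. A call with a gripper value outside its range is refused whole. The fingers move at their own pace and stop on an object; "grip_force" is the grip in N (left out, the last holds). Time passes only in rows, so rows that repeat a pose let the fingers close. It gives the time, the measured TCP pose, the force, the opening and the grip force at its end, in the units of the state.
- ctrl.get_obs(): the state, without advancing time (a new reading comes with each control period).
- ctrl.camera(name): name is "scene" or "side" or "wrist"; returns a dict with "pixels" (400x640x3 uint8, red, green, blue), "K" (3x3 intrinsics, pixels), "rvec" (rotation vector, rad) and "tvec" (3), from world to camera coordinates, as OpenCV has them. Camera axes: x right, y down, z forward; pixel columns grow to the right and rows downward; lengths in mm; the calibration is good to about 2 mm. A picture is of the moment at which its call begins. There is no depth.
- ctrl.hand_in(): hands the job in; it is judged then, once.
Trained networks look in a picture, given as the dict that the camera call returned (one of the last four; its "shot" number tells which), for a name from the list of things; names that differ only in an ending like _2 or _b are one class to them, and where a whole thing is asked for, a point or a joint stands for the part that bears it (a point fixed in the world has none). Each returns a list of dicts, best first, with "p" (0 to 1); they miss things now and then, are a little off and sometimes report something else, mostly with a low value. They report only what shows in the picture. A call takes as long as a camera call. They do not tell look-alikes from the thing itself.
- ctrl.search_frame(picture, label): "at" ([x, y, z] in mm, in the coordinates of the camera as it stood for that picture, good to about 4 mm: the middle of the surface that is visible of it).
- ctrl.outline_of(picture, label): "pixels" (400x640 bool, what is visible of it).
The state is a dict: "time_s": time; "qpos": joint angles; "joint_vel": joint speeds; "effort": joint torques, N m; "position": TCP position; "orientation": TCP orientation; "wrist_force": force on the tool from outside, world axes, zero at the start; "wrist_torque": the same for the moment, N m; "finger_gap": finger opening in mm; "grip_force": force on a finger pad.
Only numpy, scipy, OpenCV 4.12 (cv2) and the standard library are available. Lean on these libraries where they do the work, as an engineer would, in place of code of your own. Each camera call takes 0.05 s, during which the arm holds its last target. There are 200 camera calls.

## Working session

There is one attempt and no reset: what is moved stays moved. The work goes in short steps, Python scripts to look and compute and a tool call to move; the robot and the scene stay as the last step left them, time stands still between calls to the robot, and variables do not carry over. Pictures are saved under pics/ and viewed, at most 12 in all, crops included, and the job is handed in when it is done.

Besides the shell and the picture viewer there is one more tool, called after "Request:" as name(argument=value, ...) on one line, values as JSON. move_arm: Moves the arm, as the interface text tells. Its arguments: {"type":"object","properties":{"steps":{"type":"array","items":{"type":"array","items":{"type":"array","items":{"type":"number"}}}},"grip_force":{"type":"number"}},"required":["steps"]}

```bash
mkdir -p pics; cat > h.py <<'E'
import numpy as np,cv2
from bench import ctrl
def save(n,c,crop=None,s=1):
    im=c["pixels"][:,:,::-1]
    if crop: x0,y0,x1,y1=crop; im=im[y0:y1,x0:x1]
    if s!=1: im=cv2.resize(im,None,fx=s,fy=s,interpolation=cv2.INTER_CUBIC)
    cv2.imwrite("pics/"+n+".png",im)
def Rt(c): return cv2.Rodrigues(np.array(c["rvec"],float))[0],np.array(c["tvec"],float).reshape(3)
def c2w(c,p): R,t=Rt(c); return R.T@(np.array(p)-t)
def proj(c,P):
    return cv2.projectPoints(np.array(P,float).reshape(-1,3),np.array(c["rvec"],float),np.array(c["tvec"],float),np.array(c["K"],float),None)[0].reshape(-1,2)
def ray(c,px):
    R,t=Rt(c); d=R.T@np.linalg.inv(c["K"])@np.array([px[0],px[1],1.]); return -R.T@t,d/np.linalg.norm(d)
def tri(obs):
    A=np.zeros((3,3));b=np.zeros(3)
    for c,px in obs:
        o,d=ray(c,px);M=np.eye(3)-np.outer(d,d);A+=M;b+=M@o
    return np.linalg.solve(A,b)
def onplane(c,px,n,d0):
    o,d=ray(c,px); n=np.array(n,float); return o+d*(d0-n@o)/(n@d)
E
python3 - <<'E'
from h import *
print(ctrl.pinch_z); o=ctrl.get_obs(); print(o["position"],o["orientation"],o["wrist_force"],o["finger_gap"])
ims=[]
for n in ["scene","side","wrist"]:
    c=ctrl.camera(n); save(n+"0",c); print(n,(c2w(c,[0,0,0])).round())
    for l in ["rack","panel_ref","red_ref","blue_ref","bin_mid","bin_lip","labels_mid","stamp_mid","inkpad_mid","tape_mid"]:
        try:
            for r in ctrl.search_frame(c,l)[:4]:
                print(l,round(r["p"],2),c2w(c,r["at"]).round(1),proj(c,c2w(c,r["at"])).round())
        except Exception as e: print(l,e)
E
```

```text
18.700000000000003
[ 6.49033291e+02 -3.49121906e-02  2.29836143e+02] [-1.79844597e+02  1.01221906e-02  9.00024820e+01] [ 0.53456246  0.49547929 -0.13068266] 85.49984744880307
scene [944. 469. 915.]
rack 0.9 [ 633.7 -277.6  155.1] [[223. 156.]]
panel_ref 0.78 [ 631.6 -280.8  160.5] [[223. 154.]]
red_ref 0.69 [ 633.4 -277.9  158.1] [[223. 155.]]
blue_ref 0.69 [ 638.  -276.6  156.1] [[222. 157.]]
bin_mid 0.95 [668.7 206.6  19.8] [[330. 301.]]
bin_mid 0.72 [521.6 190.5  42.6] [[366. 257.]]
bin_mid 0.56 [386.3 143.7  29.8] [[386. 221.]]
bin_lip 0.96 [664.1 209.7  17.4] [[333. 301.]]
bin_lip 0.93 [385.  147.2  23.4] [[387. 223.]]
bin_lip 0.75 [524.9 187.8  39.6] [[365. 258.]]
labels_mid 0.75 [522.7 157.9  41.5] [[357. 250.]]
labels_mid 0.74 [519.3  63.3  25.4] [[333. 231.]]
labels_mid 0.46 [522.6 186.5  40.6] [[365. 257.]]
inkpad_mid 0.94 [721.8  12.4  19.6] [[267. 263.]]
inkpad_mid 0.59 [487.5 430.8  50.9] [[450. 312.]]
tape_mid 0.74 [485.9 433.3  52. ] [[452. 312.]]
side [277. 584. 756.]
rack 0.71 [ 520.3 -238.8  163. ] [[373. 137.]]
panel_ref 0.56 [ 523.9 -238.6  158.1] [[372. 138.]]
re
[... 778 characters left out ...]
rist [651.  82. 374.]
rack 0.57 [ 498.2 -175.5  135.1] [[175. 356.]]
panel_ref 0.74 [ 495.6 -170.5  135.9] [[172. 353.]]
red_ref 0.64 [ 494.8 -172.5  135.8] [[171. 355.]]
blue_ref 0.93 [ 497.8 -172.2  135.4] [[174. 354.]]
bin_mid 0.92 [534.6 140.4  67.8] [[195.  37.]]
bin_mid 0.73 [379.  143.5  24.4] [[67. 43.]]
bin_mid 0.6 [680.9 180.    7.1] [[345.   9.]]
bin_lip 0.96 [534.5 143.   67. ] [[195.  35.]]
bin_lip 0.85 [377.1 142.9  25.4] [[65. 43.]]
bin_lip 0.78 [679.5 175.7   7.4] [[344.  13.]]
labels_mid 0.96 [525.7 169.1  44.5] [[192.  10.]]
labels_mid 0.88 [518.   61.4  29.9] [[203. 121.]]
stamp_mid 0.96 [ 609.5 -202.2   25.9] [[290. 308.]]
inkpad_mid 0.86 [716.1  10.5  22.8] [[371. 164.]]
```

View pics/scene0.png

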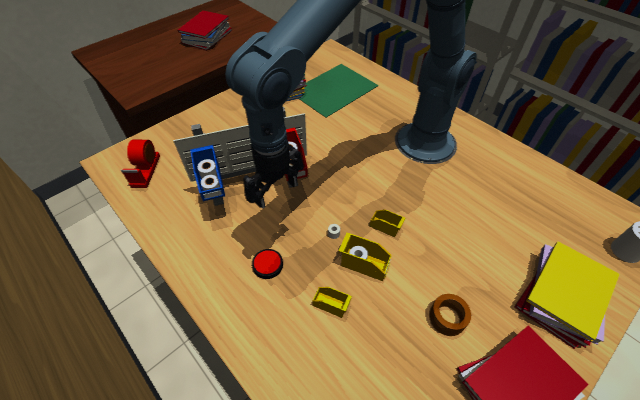

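View pics/side0.png

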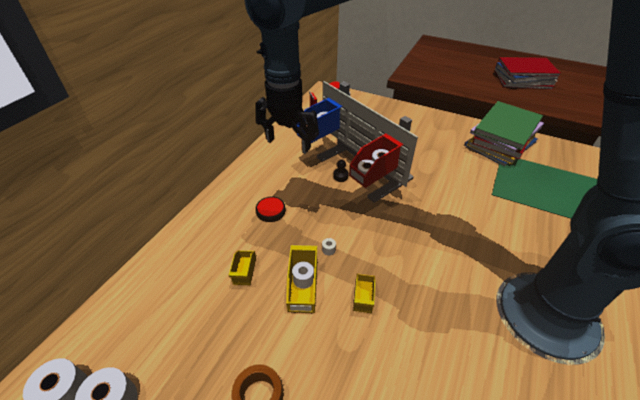

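View pics/wrist0.png

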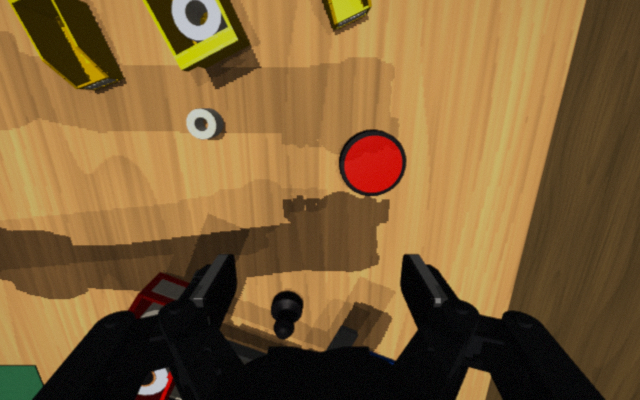

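The yellow bins in scene pixels are (330,301), (365,257) and (387,222). The middle one is the largest and holds the roll at (357,250), so I choose it. The loose small roll at (333,231) is a look-alike. The rack stands at (180..305,120..185) with the blue and red bins, and the stamp is under it. I'll move over the yellow bin for a close look.

Request:
move_arm(steps=[[[50, -35, -15, 0, 85], [100, -70, -30, 0, 85], [150, -105, -40, 0, 85], [170, -125, -40, 0, 85], [170, -125, -40, 0, 85], [170, -125, -40, 0, 85]]])

```text
time_s: 2.4
position: [525.8, 168.6, 271.3]
orientation: [180.0, 0.1, 89.9]
wrist_force: [1.1, -0.8, -0.2]
finger_gap: 84.9
grip_force: 0.0
```

```bash
python3 - <<'E'
from h import *
o=ctrl.get_obs(); print(o["position"],o["orientation"],o["wrist_force"])
c=ctrl.camera("wrist"); save("w1",c,s=1.25)
np.savez("w1.npz",**{k:c[k] for k in("pixels","K","rvec","tvec")})
for n in("scene","side"):
    d=ctrl.camera(n); np.savez(n+"1.npz",**{k:d[k] for k in("pixels","K","rvec","tvec")})
print(proj(c,[[522,188,75],[522,188,0]]))
d=ctrl.camera("scene"); save("scene1",d,(120,90,340,240),3.6)
E
```

```text
[525.80673792 168.55601971 271.33719091] [1.79957950e+02 5.16377461e-02 8.99059441e+01] [ 1.10112732 -0.83959749 -0.16218219]
[[313.87727135 158.18776039]
 [314.54863019 148.59802247]]
```

View pics/w1.png

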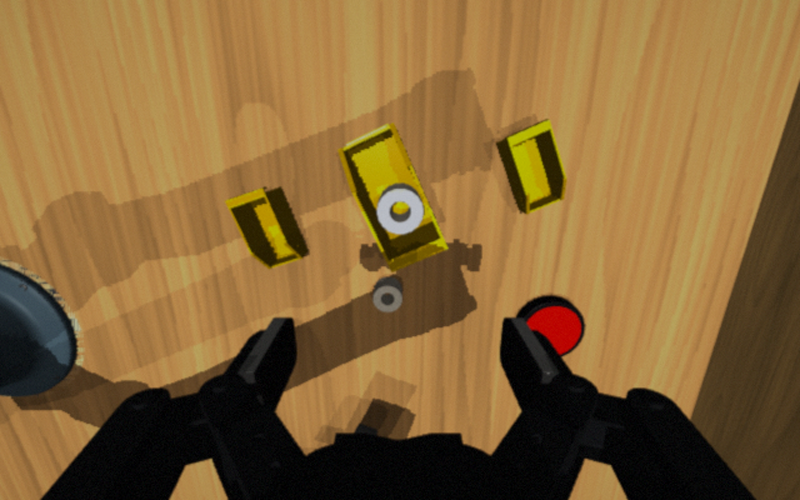

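View pics/scene1.png

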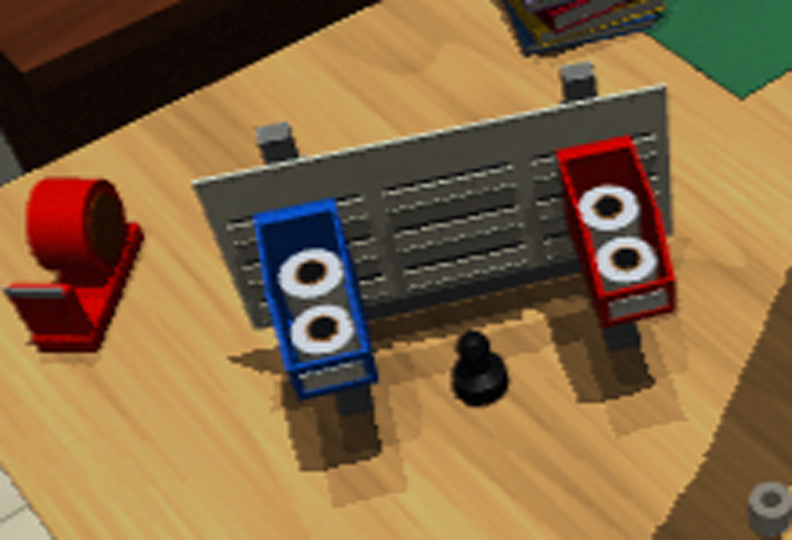

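The wrist picture shows the large yellow bin at (340-447,125-270) holding the white roll at (400,210). Its back lip is at the lower edge, (390,270)-(447,248). The small bins are at (265,225) and (530,165). The scene crop shows the panel with corners at about (193,183), (665,88), (672,235) and (252,328), and the empty top louver at (385-515,168-200).

Next I fit the bin pose and take wrist views of the rack.

```bash
cat > binfit.py <<'E'
from h import *
from scipy.optimize import minimize
def T(p,P):
    x,y,z,a=p; c,s=np.cos(a),np.sin(a)
    return np.asarray(P)@np.array([[c,s,0],[-s,c,0],[0,0,1]])+[x,y,z]
prof=[(-60,-37.5),(60,-37.5),(60,37.5),(-20,37.5),(-60,2.5)]
pieces=[np.array([(x,y,z) for y in(-31,31) for x,z in prof],float),
        np.array([(x,y,z) for y in(-31,31) for x,z in((60,37.5),(70,37.5),(70,22.5),(60,30))],float)]
def render(c,p):
    m=np.zeros((1600,2560),np.uint8)
    for i,P in enumerate(pieces):
        q=(proj(c,T(p,P))*4+1.5).astype(np.float32)
        cv2.fillConvexPoly(m,cv2.convexHull(q).astype(np.int32),1)
    # interior is open, front notch: hull of profile is fine for views from above
    return cv2.resize(m.astype(np.float32),(640,400),interpolation=cv2.INTER_AREA)
def cost(p,V):
    s=0
    for c,m in V:
        r=render(c,p); s+=1-np.minimum(r,m).sum()/np.maximum(r,m).sum()
    return s
def fit(V,p0):
    best=None
    for k in range(3):
        r=minimize(cost,p0 if best is None else best.x,args=(V,),method="Nelder-Mead",
          options=dict(initial_simplex=(np.array(p0) if best is None else best.x)+np.vstack([np.zeros(4),np.diag([8,8,5,.15])/(k+1)]),xatol=.05,fatol=1e-4))
        best=r
    return best
E
cat > a.py <<'E'
from binfit import *
V=[]
for n in("scene","side","wrist"):
    c=ctrl.camera(n); pc=proj(c,[522,188,40])[0]
    ms=[r for r in ctrl.outline_of(c,"bin_mid")]
    ms=[(r["p"],r["pixels"]) for r in ms if r["pixels"].sum()>200]
    def cen(m): yy,xx=np.nonzero(m); return np.hypot(xx.mean()-pc[0],yy.mean()-pc[1])
    p,m=min(ms,key=lambda t:cen(t[1])); 
    lm=np.zeros_like(m)
    # fill holes (roll)
    cs,_=cv2.findContours(m.astype(np.uint8),cv2.RETR_EXTERNAL,cv2.CHAIN_APPROX_NONE); f=np.zeros(m.shape,np.uint8)
    cv2.drawContours(f,[max(cs,key=cv2.contourArea)],-1,1,-1)
    # cross-check with colour
    hsv=cv2.cvtColor(c["pixels"],cv2.COLOR_RGB2HSV)
    print(n,p,cen(m),m.sum(),f.sum())
    V.append((c,f.astype(np.float32)))
best=None
r=fit(V,[522,188,37.5,np.radians(-66)]); print(r.x,np.degrees(r.x[3]),r.fun)
for v in V: 
    q=fit([v],r.x) if 0 else None
    print(cost(r.x,[v]))
for i in range(3):
    W=[V[j] for j in range(3) if j!=i]; q=fit(W,r.x); print("without",i,q.x.round(2),np.degrees(q.x[3]),q.fun)
E
python3 a.py
```

```text
scene 0.98 0.5832183558408623 1455 1622
side 0.62 0.7655688939139529 1412 1915
wrist 0.69 3.6534888365542044 4498 5612
[519.55455544 188.92338428  39.66388026  -1.13692065] -65.14075505055526 0.12492316961288452
0.039109886
0.058908165
0.02690512
without 0 [519.55 188.98  39.85  -1.14] -65.13935819297255 0.08446431159973145
without 1 [519.71 189.49  39.38  -1.14] -65.37453664722062 0.05883228778839111
without 2 [518.95 187.73  39.23  -1.14] -65.39678954926978 0.07968121767044067
```

Request:
move_arm(steps=[[[-60, 10, 0, 0, 85], [-120, 20, -15, 0, 85], [-180, 30, -30, 0, 85], [-220, 30, -40, 0, 85], [-240, 30, -40, 0, 85], [-240, 30, -40, 0, 85], [-240, 30, -40, 0, 85]]])

```text
time_s: 3.78
position: [555.0, -68.2, 311.0]
orientation: [-180.0, -0.1, 90.1]
wrist_force: [-0.8, 0.4, 0.3]
finger_gap: 84.6
grip_force: 0.0
```

```bash
python3 - <<'E'
from h import *
o=ctrl.get_obs(); print(o["position"],o["orientation"])
c=ctrl.camera("wrist"); save("w2",c,s=1.25)
np.savez("w2.npz",**{k:c[k] for k in("pixels","K","rvec","tvec")})
d=ctrl.camera("side"); 
for l in ["panel_ref","stamp_mid","red_ref","blue_ref"]:
  for r in ctrl.search_frame(c,l)[:2]: print(l,round(r["p"],2),c2w(c,r["at"]).round(1))
E
```

```text
[554.9650305  -68.16961331 310.96409353] [-1.79966642e+02 -6.47176862e-02  9.01160128e+01]
panel_ref 0.73 [ 517.2 -231.5  148.2]
stamp_mid 0.91 [ 603.5 -203.    25.2]
red_ref 0.8 [ 517.  -231.3  147.3]
blue_ref 0.84 [ 520.8 -230.   145.8]
```

View pics/w2.png

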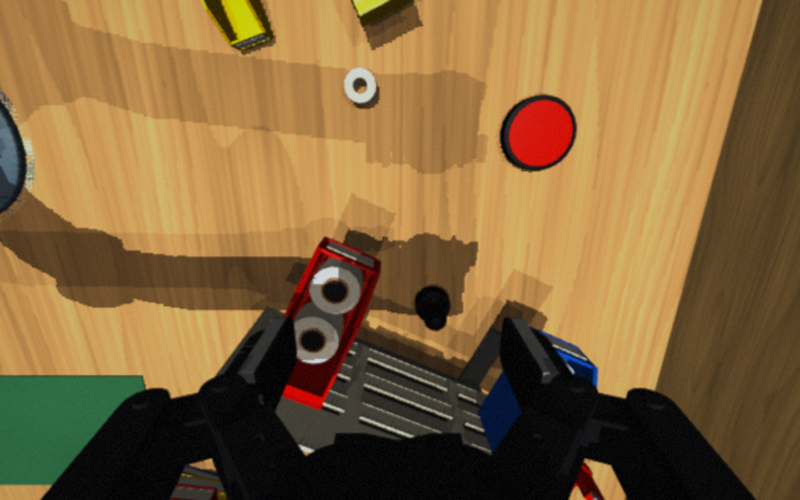

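The wrist picture w2 shows the red bin at (335,320), the blue at (540,390) and the stamp at (433,305). The top louver of the empty place is partly hidden behind the gripper at (340-490,380-420). I'll move above the panel for a steep view, turned to match the rack.

Request:
move_arm(steps=[[[-40, 5, -15, 0.15, 85], [-80, 10, -30, 0.3, 85], [-120, 15, -35, 0.35, 85], [-150, 20, -35, 0.35, 85], [-160, 20, -35, 0.35, 85], [-160, 20, -35, 0.35, 85], [-160, 20, -35, 0.35, 85]]])

```text
time_s: 4.95
position: [575.4, -227.6, 346.1]
orientation: [-180.0, -0.1, 70.1]
wrist_force: [0.5, -0.7, -0.2]
finger_gap: 85.6
grip_force: 0.0
```

```bash
python3 - <<'E'
from h import *
o=ctrl.get_obs(); print(o["position"],o["orientation"])
c=ctrl.camera("wrist"); save("w3",c,s=1.25)
np.savez("w3.npz",**{k:c[k] for k in("pixels","K","rvec","tvec")})
E
```

```text
[ 575.38193995 -227.5953767   346.06373737] [-1.79958362e+02 -7.69806967e-02  7.01216614e+01]
```

View pics/w3.png

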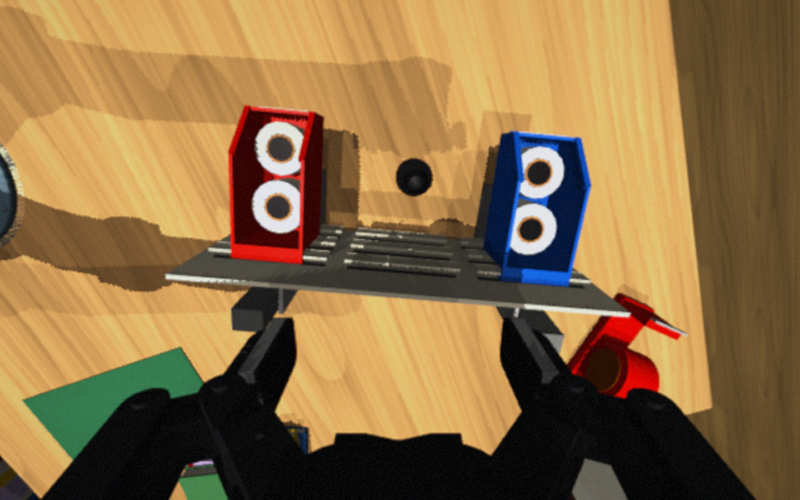

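This view is clear: red bin (230-325,105-263), blue bin (485-590,130-287), panel top edge from (167,277) to (630,315), empty louver at (345-462,262-275). I fit both bins and the panel edge jointly.

```bash
cat > rackfit.py <<'E'
from binfit import *
V=[]
def mask(c,col,guess):
    h=cv2.cvtColor(c["pixels"],cv2.COLOR_RGB2HSV); H,S,v=[h[...,i].astype(int) for i in range(3)]
    m=((H<6)|(H>172))&(S>170)&(v>40) if col=="red" else (H>105)&(H<130)&(S>130)&(v>30)
    m=m.astype(np.uint8)
    pc=proj(c,guess)[0]
    n,l,st,ce=cv2.connectedComponentsWithStats(m)
    k=min([i for i in range(1,n) if st[i,4]>150],key=lambda i:np.hypot(*(ce[i]-pc)))
    cs,_=cv2.findContours((l==k).astype(np.uint8),cv2.RETR_EXTERNAL,cv2.CHAIN_APPROX_NONE); f=np.zeros(m.shape,np.uint8)
    cv2.drawContours(f,cs,-1,1,-1); return f.astype(np.float32),st[k]
def binpose(p,sy):
    fx,fy,fz,th,dr=p; c,s=np.cos(th),np.sin(th)
    def tr(P):
        P=np.asarray(P,float)+[-70,0,-34.5]      # lip rear face at panel, flange underside at z=0
        a=np.radians(dr); x,z=P[:,0].copy(),P[:,2].copy()
        P=np.c_[x*np.cos(a)-z*np.sin(a),P[:,1]+sy,x*np.sin(a)+z*np.cos(a)] # front droops for dr>0
        return P@np.array([[c,s,0],[-s,c,0],[0,0,1]])+[fx,fy,fz]
    return tr
def render2(c,p,sy):
    m=np.zeros((1600,2560),np.uint8)
    for P in pieces: cv2.fillConvexPoly(m,cv2.convexHull((proj(c,binpose(p,sy)(P))*4+1.5).astype(np.float32)).astype(np.int32),1)
    return cv2.resize(m.astype(np.float32),(640,400),interpolation=cv2.INTER_AREA)
def cost2(p,V):
    s=0
    for c,m,sy in V: r=render2(c,p,sy); s+=1-np.minimum(r,m).sum()/np.maximum(r,m).sum()
    return s
def fit2(V,p0):
    x=np.array(p0,float)
    for k in range(4):
        r=minimize(cost2,x,args=(V,),method="Nelder-Mead",options=dict(initial_simplex=x+np.vstack([np.zeros(5),np.diag([8,8,6,.08,3])/(k+1)]),xatol=.03,fatol=1e-4,maxiter=600)); x=r.x
    return r
E
cat > b.py <<'E'
from rackfit import *
ims={n:dict(np.load(n+".npz")) for n in("scene1","side1","w3")}
for n,c in ims.items():
    for col,g,sy in(("red",[505,-190,160],-120),("blue",[640,-220,160],120)):
        m,st=mask(c,col,g); print(n,col,st)
        V.append((c,m,sy))
p0=[575,-255,187,np.radians(-110),2]
r=fit2(V,p0); print(r.x.round(2),np.degrees(r.x[3]),r.fun)
for v in V: print(v[2],round(cost2(r.x,[v]),3))
q=fit2([v for v in V if cost2(r.x,[v])<.15],r.x); print(q.x.round(2),np.degrees(q.x[3]),q.fun)
for i in range(3):
    W=[V[j] for j in range(6) if j//2!=i]; q2=fit2(W,r.x); print("without",i,q2.x.round(2),np.degrees(q2.x[3]),q2.fun)
q3=fit2(V[4:],r.x);print(q3.x.round(2),q3.fun)
p=q.x; th=p[3]; R=np.array([[np.cos(th),-np.sin(th),0],[np.sin(th),np.cos(th),0],[0,0,1]])
print("panel top corners pred", (proj(ims["w3"],[R@[0,s,40]+p[:3] for s in(-185,185)])*1.25).round(1),(proj(ims["scene1"],[R@[0,s,40]+p[:3] for s in(-185,185)])-[120,90])*3.6)
print("louver ends top outer", (proj(ims["w3"],[R@[-9,s,0]+p[:3] for s in(-52,52)])*1.25).round(1))
# overlay
im=ims["w3"]["pixels"][:,:,::-1].copy()
np.save("rack.npy",p)
E
python3 b.py
```

```text
scene1 red [274 127  33  54 668]
scene1 blue [190 145  35  56 715]
side1 red [ 349  133   54   54 1343]
side1 blue [318  98  24  39 636]
w3 red [ 183   85   75  126 5454]
w3 blue [ 387  105   85  125 5833]
[ 565.85 -264.3   191.86   -2.01    6.4 ] -115.07464945113135 0.8354403376579285
-120 0.052
120 0.045
-120 0.109
120 0.565
-120 0.032
120 0.033
[ 565.56 -265.65  189.37   -2.01    4.16] -115.02939139058726 0.2458813190460205
without 0 [ 566.25 -265.25  190.71   -2.01    5.17] -115.05999477147944 0.7201984524726868
without 1 [ 566.07 -264.3   191.07   -2.01    6.29] -115.10337741096366 0.15328115224838257
without 2 [ 565.17 -264.53  191.53   -2.01    4.22] -115.20614724781922 0.7589632868766785
[ 566.45 -265.15  190.08   -2.01    5.31] 0.048106253147125244
panel top corners pred [[164.2 270.9]
 [630.2 309.4]] [[665.44969957  86.61543977]
 [189.67731096 185.16995699]]
louver ends top outer [[343.4 257.2]
 [459.9 267.1]]
```

```bash
python3 - <<'E'
from rackfit import *
I={n:dict(np.load(n+".npz")) for n in("scene1","w3","side1")}
p=np.load("rack.npy"); th=p[3]; R=np.array([[np.cos(th),-np.sin(th),0],[np.sin(th),np.cos(th),0],[0,0,1]])
A=tri([(I["w3"],np.array([168,275.5])/1.25),(I["scene1"],np.array([665,88.5])/3.6+[120,90])])
B=tri([(I["w3"],np.array([630,313])/1.25),(I["scene1"],np.array([193.5,183])/3.6+[120,90])])
C=tri([(I["w3"],np.array([345,262])/1.25),(I["scene1"],np.array([518,168])/3.6+[120,90])])
D=tri([(I["w3"],np.array([462,272])/1.25),(I["scene1"],np.array([384,194])/3.6+[120,90])])
for q in(A,B,C,D): print(q.round(1),"rel",(R.T@(q-p[:3])).round(1))
print(np.degrees(np.arctan2(*(B-A)[[1,0]]))-90,np.linalg.norm(B-A))
# rectified crop of louver zone in w3, 5x
save("w3z",I["w3"],(225,160,425,260),4)
E
```

```text
[ 393.6 -192.8  222.3] rel [   6.8 -186.6   32.9]
[ 730.7 -344.   231.2] rel [  1.2 182.8  41.8]
[ 515.5 -242.3  177.9] rel [  0.  -55.3 -11.5]
[ 614.7 -283.6  186.8] rel [-4.6 52.1 -2.6]
-114.16072812749616 369.5272391391539
```

View pics/w3z.png

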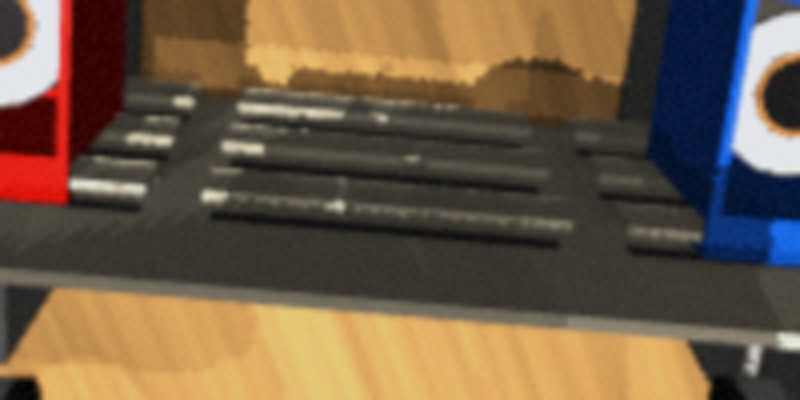

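The crop shows the empty top louver's strip from (203,193) to (572,225) and the slot behind it. Both sit about 2 mm further back than the fit of the hung bins, which agrees with their droop. Panel yaw is about -115°. Now to the bin.

Request:
move_arm(steps=[[[52, -27, 10, -0.13, 85], [104, -54, 30, -0.28, 85], [156, -81, 50, -0.43, 85], [208, -108, 70, -0.58, 85], [260, -135, 100, -0.72, 85], [312, -162, 120, -0.78, 85], [355, -183, 140, -0.78, 85], [367, -189, 146, -0.78, 85], [367, -189, 146, -0.78, 85], [367, -189, 146, -0.78, 85]]])

```text
time_s: 6.25
position: [524.3, 177.7, 201.0]
orientation: [179.9, 0.1, 114.5]
wrist_force: [0.1, 0.8, 0.0]
finger_gap: 85.2
grip_force: 0.0
```

```bash
cat >> a.py <<'E'
o=ctrl.get_obs(); print(o["position"],o["orientation"]); x=r.x
g=x[:2]+8*np.array([np.cos(x[3]),np.sin(x[3])]); d=g-np.array(o["position"])[:2]; y=np.radians(o["orientation"][2])
print("tool dx,dy",d@[np.cos(y),np.sin(y)],d@[np.sin(y),-np.cos(y)],"turn",y-(x[3]+np.pi),"dz to 36",o["position"][2]-36)
E
python3 a.py
```

```text
scene 0.89 0.3526173106308412 1444 1606
side 0.85 1.4362966406201167 1472 1939
wrist 0.98 2.1082282280214106 6607 8375
[518.79574198 188.93702218  38.4083793   -1.14926393] -65.84797298043753 0.1269126534461975
0.040770173
0.04313284
0.04300964
without 0 [519.   188.52  38.35  -1.15] -65.93069241981148 0.08441811800003052
without 1 [519.2  190.24  38.84  -1.15] -65.68270954068214 0.07918179035186768
without 2 [518.35 188.28  38.02  -1.14] -65.38759080333483 0.0773574709892273
[523.83555716 178.51646822 200.72436847] [1.79958045e+02 1.68175392e-02 1.14525769e+02]
tool dx,dy 3.572565896530462 -0.31168248344695004 turn 0.0065230234188826675 dz to 36 164.72436847228062
```

Request:
move_arm(steps=[[[3.5, 0, 50, 0, 85], [3.5, 0, 90, 0, 85], [3.5, 0, 120, 0, 85], [3.5, 0, 145, 0, 85], [3.5, 0, 160, 0, 85], [3.5, 0, 165, 0, 85], [3.5, 0, 165, 0, 85], [3.5, 0, 165, 0, 70], [3.5, 0, 165, 0, 60], [3.5, 0, 165, 0, 50], [3.5, 0, 165, 0, 50], [3.5, 0, 165, 0, 50]]], grip_force=45)

```text
time_s: 8.05
position: [522.4, 183.0, 36.5]
orientation: [179.9, 0.0, 114.6]
wrist_force: [-0.5, 0.0, 5.9]
finger_gap: 61.3
grip_force: 51.5
```

```bash
python3 a.py | tail -8
```

```text
0.30987865
0.5437079
0.18855447
without 0 [519.13 193.11  29.58  -1.13] -64.55634641627769 0.7228055596351624
without 1 [520.54 189.98  36.1   -1.14] -65.3094987919813 0.4969882369041443
without 2 [520.11 189.36  35.08  -1.14] -65.06740406581049 0.8517416715621948
[522.43244843 182.92936282  36.46442945] [1.79944621e+02 8.72312229e-03 1.14629110e+02]
tool dx,dy -0.6730503671852099 1.2518964723387265 turn -0.006086621074142595 dz to 36 0.4644294530686466
```

Gripped at a 61.3 mm gap. Now lift gently and check the hold.

Request:
move_arm(steps=[[[0, 0, -5, 0, 50], [0, 0, -15, 0, 50], [0, 0, -35, 0, 50], [0, 0, -60, 0, 50], [0, 0, -85, 0, 50], [0, 0, -110, 0, 50], [0, 0, -130, 0, 50], [0, 0, -145, 0, 50], [0, 0, -150, 0, 50], [0, 0, -150, 0, 50], [0, 0, -150, 0, 50]]])

```text
time_s: 9.72
position: [521.0, 182.4, 184.2]
orientation: [-179.9, -0.0, 114.6]
wrist_force: [-0.7, 0.3, -3.1]
finger_gap: 61.4
grip_force: 50.7
```

```bash
python3 - <<'E'
from h import *
o=ctrl.get_obs(); print(o["position"],o["orientation"],o["wrist_force"],o["wrist_torque"],o["finger_gap"])
c=ctrl.camera("side"); save("side2",c,(180,60,480,300),2.6)
E
```

```text
[521.02657798 182.42238592 184.15318019] [-1.79872368e+02 -8.34063077e-03  1.14642264e+02] [-0.68128647  0.30121729 -3.0999733 ] [ 0.01816227 -0.0303702   0.02456006] 61.43313601116153
```

View pics/side2.png

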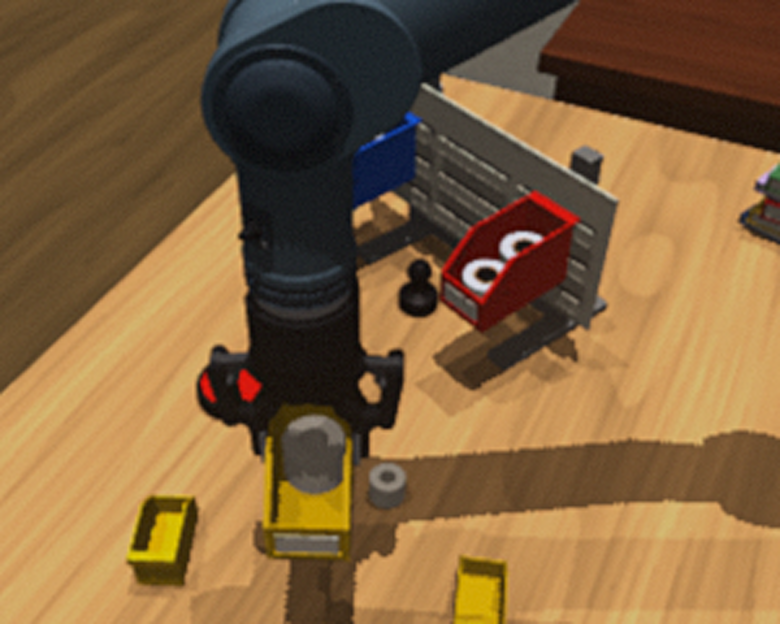

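The crop shows the bin held level between the fingers, with the roll at (315,455) standing in it and the stamp at (418,290) untouched. Next I carry it to a point in front of the empty place.

Request:
move_arm(steps=[[[-20, -2, -2, 0.08, 50], [-55, -5, -4, 0.2, 50], [-95, -8, -5, 0.33, 50], [-140, -12, -5, 0.47, 50], [-185, -15, -5, 0.6, 50], [-230, -19, -5, 0.72, 50], [-270, -22, -5, 0.82, 50], [-300, -25, -5, 0.866, 50], [-317, -26, -5, 0.866, 50], [-324, -26, -5, 0.866, 50], [-324, -26, -5, 0.866, 50], [-324, -26, -5, 0.866, 50]]])

```text
time_s: 11.28
position: [633.2, -120.3, 190.2]
orientation: [-179.9, -0.1, 65.2]
wrist_force: [0.1, 0.8, -2.7]
finger_gap: 61.3
grip_force: 50.7
```

```bash
cat > s.py <<'E'
from h import *
p=np.load("rack.npy"); th=np.radians(-115); X=np.array([np.cos(th),np.sin(th)]); Y=np.array([-X[1],X[0]])
F=p[:2]+2*X
P=[];W=[]
for i in range(4):
    o=ctrl.get_obs(); P.append(np.array(o["position"])); W.append(o["wrist_force"])
    if i<3: ctrl.camera("wrist")
P=np.mean(P,0); W=np.mean(W,0); d=P[:2]-F
print("t",o["time_s"],"TCP rel panel x,y",(d@X).round(2),(d@Y).round(2),"z",P[2].round(2),"yaw",o["orientation"][2],"F x,y,z",(W[:2]@X).round(2),(W[:2]@Y).round(2),W[2].round(2),"lip gap",(-d@X-62).round(2),"gap",o["finger_gap"])
E
python3 s.py
cat > f.py <<'E'
from rackfit import *
# pose of held bin from scene view via yellow colour, and red/blue for the same view
o=ctrl.get_obs(); tp=np.array(o["position"]); 
th=np.radians(-115); X=np.array([np.cos(th),np.sin(th)])
b=tp[:2]-8*X
V=[]
for n in("scene","side"):
    c=ctrl.camera(n); np.savez(n+"2.npz",**{k:c[k] for k in("pixels","K","rvec","tvec")})
    pc=proj(c,[b[0],b[1],tp[2]])[0]; print(n,pc.round(), [(round(r["p"],2),c2w(c,r["at"]).round(1)) for r in ctrl.search_frame(c,"bin_mid")[:3]])
E
python3 f.py
```

```text
t 11.425 TCP rel panel x,y -162.03 0.04 z 190.23 yaw 65.14347188863417 F x,y,z -0.03 0.05 -2.65 lip gap 100.03 gap 61.411995466877656
scene [255. 180.] [(0.9, array([666. , 206.2,  22.1])), (0.89, array([388.5, 141.7,  27.3])), (0.58, array([644.1, -90.5, 181.4]))]
side [315. 141.] [(0.98, array([384.9, 138.6,  13.6])), (0.78, array([668. , 210.3,  18.5])), (0.66, array([ 500.8, -216. ,  158.6]))]
```

Request:
move_arm(steps=[[[-8, 0, 2, 0, 50], [-22, 0, 5, 0, 50], [-38, 0, 8, 0, 50], [-54, 0, 11, 0, 50], [-68, 0, 12, 0, 50], [-78, 0, 12, 0, 50], [-84, 0, 12, 0, 50], [-88, 0, 12, 0, 50], [-88, 0, 12, 0, 50], [-88, 0, 12, 0, 50]]])

```text
time_s: 12.88
position: [596.5, -201.6, 178.3]
orientation: [180.0, -0.0, 65.1]
wrist_force: [-0.2, -0.3, -3.1]
finger_gap: 61.4
grip_force: 50.7
```

```bash
python3 s.py; python3 - <<'E'
from h import *
c=ctrl.camera("scene"); save("sc3",c,(160,100,320,220),5)
E
```

```text
t 13.025 TCP rel panel x,y -73.08 0.93 z 178.26 yaw 65.07188226702176 F x,y,z -0.18 -0.06 -3.16 lip gap 11.08 gap 61.38462979393617
```

View pics/sc3.png

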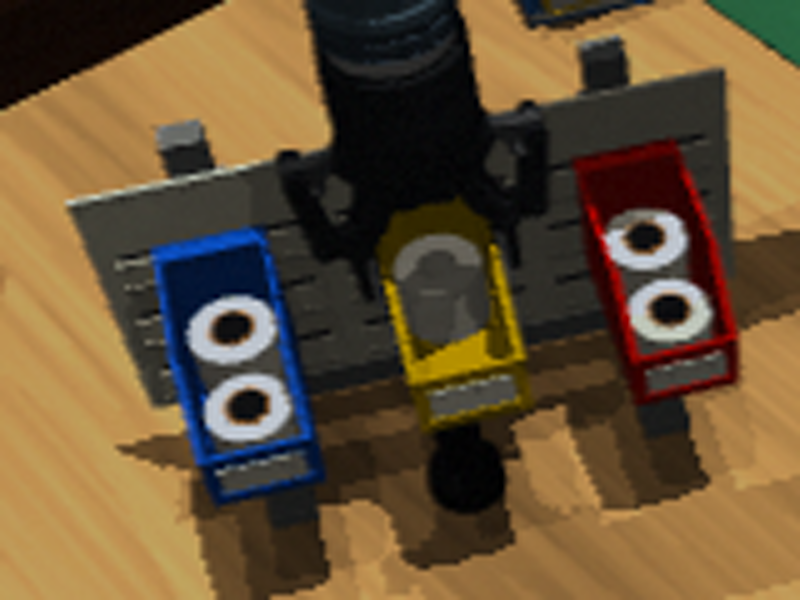

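The bin sits centred between blue and red, its front card at (475,395), just ahead of the panel. Now I creep in until the lip touches the plain sheet.

Request:
move_arm(steps=[[[-3, 0, 0, 0, 50], [-5, 0, 0, 0, 50], [-6, 0, 0, 0, 50], [-7, 0, 0, 0, 50], [-7, 0, 0, 0, 50], [-7, 0, 0, 0, 50]]])

```text
time_s: 13.82
position: [593.2, -208.6, 178.3]
orientation: [180.0, -0.0, 65.0]
wrist_force: [-0.5, 0.1, -2.5]
finger_gap: 61.2
grip_force: 50.7
```

```bash
python3 s.py
```

```text
t 13.975 TCP rel panel x,y -65.42 0.95 z 178.27 yaw 65.0346256354931 F x,y,z -0.06 -0.34 -3.0 lip gap 3.42 gap 61.44747536801879
```

Request:
move_arm(steps=[[[-1, 0, 0, 0, 50], [-1.5, 0, 0, 0, 50], [-2, 0, 0, 0, 50], [-2, 0, 0, 0, 50]]])

```text
time_s: 14.48
position: [592.3, -210.6, 178.3]
orientation: [-180.0, 0.0, 65.0]
wrist_force: [-0.2, -0.2, -3.1]
finger_gap: 61.3
grip_force: 50.7
```

```bash
python3 s.py
```

```text
t 14.625 TCP rel panel x,y -63.25 0.95 z 178.27 yaw 65.0215520311888 F x,y,z -0.25 0.13 -2.52 lip gap 1.25 gap 61.8902503984076
```

Request:
move_arm(steps=[[[-0.5, 0, 0, 0, 50], [-1, 0, 0, 0, 50], [-1, 0, 0, 0, 50]]])

```text
time_s: 15.0
position: [592.1, -211.1, 178.3]
orientation: [180.0, -0.0, 65.0]
wrist_force: [0.6, 1.7, -3.4]
finger_gap: 61.7
grip_force: 50.6
```

Request:
move_arm(steps=[[[-0.5, 0, 0, 0, 50], [-1, 0, 0, 0, 50], [-1, 0, 0, 0, 50]]])

```text
time_s: 15.38
position: [592.0, -211.1, 178.3]
orientation: [180.0, -0.1, 65.1]
wrist_force: [1.3, 3.6, -2.9]
finger_gap: 62.0
grip_force: 50.6
```

```bash
python3 s.py
```

```text
t 15.525 TCP rel panel x,y -62.63 0.93 z 178.33 yaw 65.06812411228756 F x,y,z -4.24 -0.4 -2.25 lip gap 0.63 gap 61.42271665938192
```

The lip touches the sheet with about 4 N. I back off about 1.3 mm and lower in stages.

Request:
move_arm(steps=[[[2, -0.5, 0, 0, 50], [3.2, -1, 0, 0, 50], [3.2, -1, 2, 0, 50], [3.2, -1, 4, 0, 50], [3.2, -1, 6, 0, 50], [3.2, -1, 7, 0, 50], [3.2, -1, 7, 0, 50], [3.2, -1, 7, 0, 50]]])

```text
time_s: 16.52
position: [592.0, -209.0, 171.3]
orientation: [180.0, -0.0, 65.0]
wrist_force: [0.2, -0.7, -3.4]
finger_gap: 61.4
grip_force: 50.6
```

```bash
python3 s.py
```

```text
t 16.675 TCP rel panel x,y -64.52 0.04 z 171.36 yaw 65.02575914746032 F x,y,z 0.69 0.36 -2.72 lip gap 2.52 gap 61.63757792180093
```

Request:
move_arm(steps=[[[-0.4, 0, 1, 0, 50], [-0.4, 0, 2, 0, 50], [-0.4, 0, 3, 0, 50], [-0.4, 0, 4, 0, 50], [-0.4, 0, 4, 0, 50]]])

```text
time_s: 17.3
position: [591.7, -209.3, 167.1]
orientation: [-180.0, 0.0, 65.0]
wrist_force: [-0.8, 0.8, -2.8]
finger_gap: 61.7
grip_force: 50.6
```

Request:
move_arm(steps=[[[0, 0, 1, 0, 50], [0, 0, 2, 0, 50], [0, 0, 3, 0, 50], [0, 0, 3, 0, 50]]])

```text
time_s: 17.8
position: [591.7, -209.3, 164.1]
orientation: [-180.0, 0.0, 65.0]
wrist_force: [1.4, 0.2, -2.6]
finger_gap: 61.3
grip_force: 50.6
```

```bash
python3 s.py
```

```text
t 17.95 TCP rel panel x,y -64.08 -0.09 z 164.21 yaw 65.02026607408374 F x,y,z -0.14 -0.14 -2.88 lip gap 2.08 gap 61.40062181173353
```

Request:
move_arm(steps=[[[0, 0, 1, 0, 50], [0, 0, 2, 0, 50], [0, 0, 3, 0, 50], [0, 0, 3, 0, 50]]])

```text
time_s: 18.45
position: [591.7, -209.3, 161.1]
orientation: [-180.0, 0.0, 65.0]
wrist_force: [-0.5, 0.4, -3.5]
finger_gap: 61.7
grip_force: 50.6
```

Request:
move_arm(steps=[[[0, 0, 1, 0, 50], [0, 0, 2, 0, 50], [0, 0, 2, 0, 50]]])

```text
time_s: 18.82
position: [591.6, -209.3, 159.1]
orientation: [-180.0, 0.0, 65.0]
wrist_force: [-1.0, 0.4, -3.0]
finger_gap: 61.6
grip_force: 50.6
```

```bash
python3 s.py
```

```text
t 18.975 TCP rel panel x,y -64.08 -0.1 z 159.2 yaw 65.023576520008 F x,y,z 0.05 0.25 -3.08 lip gap 2.08 gap 61.16081495931473
```

Request:
move_arm(steps=[[[0, 0, 0.7, 0, 50], [0, 0, 1.4, 0, 50], [0, 0, 2, 0, 50], [0, 0, 2, 0, 50]]])

```text
time_s: 19.48
position: [591.7, -209.3, 157.1]
orientation: [-180.0, 0.0, 65.0]
wrist_force: [-0.1, 0.7, -2.4]
finger_gap: 61.4
grip_force: 50.6
```

Request:
move_arm(steps=[[[0, 0, 0.7, 0, 50], [0, 0, 1.4, 0, 50], [0, 0, 1.4, 0, 50]]])

```text
time_s: 19.85
position: [591.7, -209.3, 155.8]
orientation: [-180.0, 0.0, 65.0]
wrist_force: [-0.5, -0.1, -3.9]
finger_gap: 61.5
grip_force: 50.5
```

Request:
move_arm(steps=[[[0, 0, 0.6, 0, 50], [0, 0, 1, 0, 50], [0, 0, 1, 0, 50]]])

```text
time_s: 20.23
position: [591.7, -209.3, 154.8]
orientation: [-180.0, 0.0, 65.0]
wrist_force: [-0.0, 0.1, -2.1]
finger_gap: 61.1
grip_force: 50.6
```

```bash
python3 s.py
```

```text
t 20.375 TCP rel panel x,y -64.1 -0.06 z 154.86 yaw 65.01792223255792 F x,y,z -0.19 0.2 -2.55 lip gap 2.1 gap 61.84406690111141
```

Request:
move_arm(steps=[[[0, 0, 0.6, 0, 50], [0, 0, 1, 0, 50], [0, 0, 1, 0, 50]]])

```text
time_s: 20.75
position: [591.7, -209.3, 153.8]
orientation: [-180.0, 0.0, 65.0]
wrist_force: [-0.1, 0.2, -2.8]
finger_gap: 61.7
grip_force: 50.6
```

Request:
move_arm(steps=[[[0, 0, 0.6, 0, 50], [0, 0, 1, 0, 50], [0, 0, 1, 0, 50]]])

```text
time_s: 21.12
position: [591.7, -209.4, 152.8]
orientation: [-180.0, 0.0, 65.0]
wrist_force: [0.2, -0.3, -3.1]
finger_gap: 60.8
grip_force: 50.6
```

```bash
python3 s.py
```

```text
t 21.275 TCP rel panel x,y -64.08 -0.06 z 152.84 yaw 65.02274028583125 F x,y,z 0.0 -0.07 -2.85 lip gap 2.08 gap 61.32563111672509
```

Request:
move_arm(steps=[[[0, 0, 0.6, 0, 50], [0, 0, 1.2, 0, 50], [0, 0, 1.2, 0, 50]]])

```text
time_s: 21.65
position: [591.8, -209.4, 152.1]
orientation: [180.0, -0.0, 65.0]
wrist_force: [-1.0, -0.6, -0.2]
finger_gap: 61.2
grip_force: 50.9
```

Request:
move_arm(steps=[[[0, 0, 0.6, 0, 50], [0, 0, 1.2, 0, 50], [0, 0, 1.2, 0, 50]]])

```text
time_s: 22.02
position: [591.9, -209.4, 151.8]
orientation: [180.0, -0.0, 65.0]
wrist_force: [-3.1, 1.8, 5.7]
finger_gap: 61.4
grip_force: 51.7
```

```bash
python3 s.py
```

```text
t 22.175 TCP rel panel x,y -64.06 0.12 z 151.79 yaw 65.01177200532287 F x,y,z -0.42 -3.47 5.82 lip gap 2.06 gap 61.25357428927598
```

The flange has landed at z≈152 (louver edge ≈188, matching the view), with the lip in the slot. I ease the load, then let go gently.

Request:
move_arm(steps=[[[0, 0, -0.6, 0, 50], [0, 0, -1, 0, 50], [0, 0, -1, 0, 50]]], grip_force=20)

```text
time_s: 22.55
position: [591.9, -209.5, 151.8]
orientation: [180.0, 0.0, 65.0]
wrist_force: [-2.9, 1.9, 4.9]
finger_gap: 61.3
grip_force: 51.4
```

```bash
python3 s.py
```

```text
t 22.7 TCP rel panel x,y -64.05 0.1 z 151.82 yaw 65.01753161730812 F x,y,z -0.21 -3.05 4.87 lip gap 2.05 gap 61.43975886416945
```

Request:
move_arm(steps=[[[0, 0, -0.4, 0, 50], [0, 0, -0.7, 0, 50], [0, 0, -0.7, 0, 50], [0, 0, -0.7, 0, 50]]], grip_force=20)

```text
time_s: 23.2
position: [591.8, -209.4, 152.0]
orientation: [180.0, 0.0, 65.0]
wrist_force: [-1.2, 0.6, 2.1]
finger_gap: 61.4
grip_force: 51.3
```

```bash
python3 s.py; python3 -c "
from bench import ctrl
print(ctrl.get_obs()['grip_force'])"
```

```text
t 23.35 TCP rel panel x,y -64.07 0.03 z 151.94 yaw 65.02621433863193 F x,y,z 0.09 -0.89 1.57 lip gap 2.07 gap 61.323404631905795
51.263195872306824
```

Request:
move_arm(steps=[[[0, 0, 0, 0, 60.5], [0, 0, 0, 0, 61], [0, 0, 0, 0, 61.3], [0, 0, 0, 0, 61.6], [0, 0, 0, 0, 62], [0, 0, 0, 0, 62.5], [0, 0, 0, 0, 63], [0, 0, 0, 0, 64], [0, 0, 0, 0, 65]]], grip_force=20)

```text
time_s: 24.48
position: [591.8, -209.4, 152.2]
orientation: [180.0, -0.0, 65.0]
wrist_force: [-0.1, 0.2, -1.2]
finger_gap: 65.0
grip_force: 0.0
```

```bash
python3 s.py; python3 - <<'E'
from h import *
c=ctrl.camera("scene"); save("sc4",c,(160,100,320,220),5)
E
```

```text
t 24.625 TCP rel panel x,y -64.1 -0.02 z 152.21 yaw 65.02332174990124 F x,y,z -0.13 -0.01 -0.1 lip gap 2.1 gap 65.13395151198559
```

View pics/sc4.png

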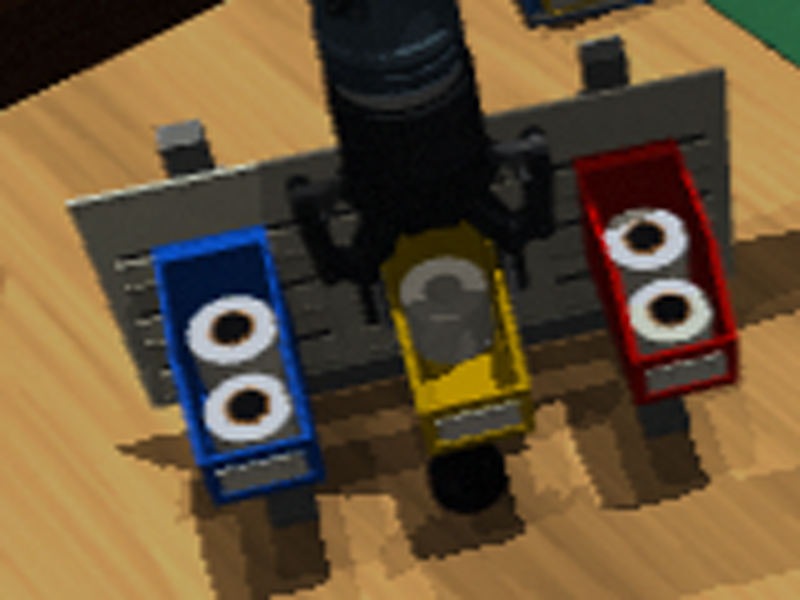

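The bin hangs by itself between blue and red, its front drooped a little (card at (480,420)), and there is no force on the hand. I open fully and withdraw upward.

Request:
move_arm(steps=[[[0, 0, 0, 0, 72], [0, 0, 0, 0, 80], [0, 0, 0, 0, 82], [0, 0, -10, 0, 82], [0, 0, -30, 0, 82], [0, 0, -60, 0, 82], [0, 0, -90, 0, 82], [20, 0, -120, 0, 82], [60, 0, -140, 0, 82], [110, 0, -150, 0, 82], [150, 0, -150, 0, 82], [150, 0, -150, 0, 82]]])

```text
time_s: 26.18
position: [657.0, -66.6, 304.0]
orientation: [179.9, -0.2, 65.5]
wrist_force: [0.8, -0.6, -0.8]
finger_gap: 81.7
grip_force: 0.0
```

```bash
python3 - <<'E'
from rackfit import *
th=np.radians(-115); X=np.array([np.cos(th),np.sin(th)]); Y=np.array([-X[1],X[0]]); p=np.load("rack.npy")
o=ctrl.get_obs(); print(o["time_s"],o["position"])
for n in("scene","side"):
    c=ctrl.camera(n)
    for l in("bin_mid","labels_mid","stamp_mid"):
        print(n,l,[(round(r["p"],2),c2w(c,r["at"]).round(1)) for r in ctrl.search_frame(c,l)[:5]])
c=ctrl.camera("wrist")
for l in("bin_mid","labels_mid","stamp_mid"): print(l,[(round(r["p"],2),c2w(c,r["at"]).round(1)) for r in ctrl.search_frame(c,l)[:5]])
h=cv2.cvtColor(c["pixels"],cv2.COLOR_RGB2HSV); m=((h[...,0]>20)&(h[...,0]<33)&(h[...,1]>200)).astype(np.uint8)
s=ctrl.camera("scene"); im=np.vstack([cv2.resize(x["pixels"][a:b,e:f,::-1],(780,290)) for x,a,b,e,f in((s,100,230,150,330),(c,100,340,60,580))]); cv2.imwrite("pics/end.png",im)
E
```

```text
26.175 [656.961394   -66.60851653 303.98504365]
scene bin_mid [(0.93, array([386.6, 142.3,  29.7])), (0.85, array([668.6, 205.9,  18.5])), (0.69, array([ 593.7, -189.1,  142.8]))]
scene labels_mid [(0.66, array([514.8,  62.2,  26.2])), (0.52, array([ 592. , -217.5,  148.7])), (0.46, array([ 611.5, -202. ,   17.8])), (0.39, array([719.7,  11.7,  18.8]))]
scene stamp_mid [(0.46, array([ 608.8, -203.3,   21.9])), (0.36, array([ 592.5, -194.1,  138.2]))]
side bin_mid [(0.96, array([ 589.9, -204.1,  153.5])), (0.71, array([668.4, 210.6,  16.6])), (0.56, array([386. , 140.6,  16.9])), (0.48, array([ 507.5, -215.3,  163.3]))]
side labels_mid [(0.53, array([510.5,  64.7,  28.8])), (0.42, array([ 600.4, -229.7,  157.9]))]
side stamp_mid [(0.48, array([ 598.2, -207.6,   25.7]))]
bin_mid [(0.6, array([379.1, 153.2,  26.5]))]
labels_mid [(0.94, array([ 589.3, -211.5,  155.7])), (0.74, array([ 543.3, -229.5,  143.2])), (0.72, array([518.2,  59. ,  28.4]))]
stamp_mid [(0.52, array([ 619.7, -191.8,   10.4]))]
```

View pics/end.png

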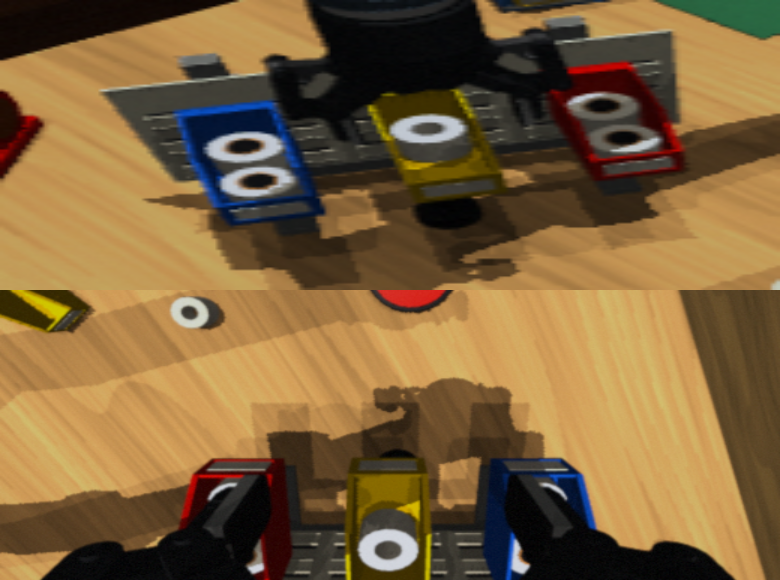

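The yellow bin hangs centred between red and blue, with the roll still in it at (390,548). The stamp is in its place and the gripper is clear, so I hand in.

```bash
python3 -c "
from bench import ctrl
print(ctrl.hand_in())"
```

```text
the job is handed in; nothing more can be done
None
```

The yellow bin, with its labels still in it, hangs by itself in the middle of the empty top-row place; the hand is clear and the job was handed in at about 26 s.

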